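# Let a snack jar roll down the jar rack and catch it softly

### The job

Press the black release key of the wooden jar rack fully down so that the full pink snack container behind its gate rolls down on its own; then, by pushing the post of the sliding catcher along with the hand, run the catcher's spring pad ahead of the rolling jar at nearly its speed, take it up softly and slow it to a standstill on the nearly level landing before the catcher comes to the end of its track. A catcher that just stands in the way is struck too hard and cracks the biscuits: the spring pad should give only a few millimetres, never more than 12 mm. Do not touch the jar with the hand; leave it lying at rest on the landing, take the hand away, and leave everything else on the worktop alone.

Things in the scene. Friction and masses are not known exactly. Their poses are not given: they have to be found in the camera images.
- rack: Fixed light-wood jar rack: a straight channel along its own y, 142 mm wide, between walls 10 mm thick, 122 mm apart, 64 mm high along the slope, 50 mm along the landing. Origin on the worktop, mid-width. The jar rolls towards own -y. Upper stop at y = +280 mm; slope down to y = -80 mm; from there a nearly level landing (floor 34 mm high, falling at 0.02 rad) to the end wall at y = -440 mm.
- brink (a point): Point on the floor at mid-width where the slope meets the nearly level landing (rack y = -80 mm, 34 mm above the worktop). The slope above it is 0.036 to 0.044 rad (it differs from start to start, hidden), its upper end about 49 mm high. The landing ends 27 mm high.
- jar: Pink twist-cap snack jar lying across the channel, 64 mm in diameter, 110 mm long, about 0.6 kg (-15 to +20%). Origin mid-length on its axis, own x along the axis, 6 mm play each side. Starts at rest on the gate bar, axis at rack y = 238 mm, 79 mm high (66 to 60 on the landing). Released it gains 0.09 to 0.16 m/s2, reaches the brink in 1.5 to 2.3 s at 0.22 to 0.34 m/s and about keeps that speed.
- key (a point): Centre of the top face of the release key, a flat black pad 40 mm (rack x) by 44 mm (rack y), 8 mm thick, beside the rack on its own -x side (the robot's side), at rack x = -103, y = +60 mm; 78 mm above the worktop when up, 62 mm when fully pressed. Moves with the key. A thin rod joins it to the gate bar.
- gate (a joint): Travel of release key and gate bar, straight down, in m: 0 = up, the bar stands 12 mm proud of the slope at rack y = 210 mm and holds the jar; 0.016 = fully down. The jar is free beyond about 0.0125. Takes about 4 to 6 N to press slowly (friction 4 N plus 20 N s/m, no spring) and stays where it is left.
- catcher (a joint): Travel of the aluminium catcher carriage along the rack, in m: grows towards rack -y (downhill), 0 to 0.315 (end of its track); it starts at 0 to 0.04. It slides against 3 N friction (plus 4 N s/m, 0.25 kg) and stays where it is left. It carries the spring pad inside the channel and a post outside it.
- post (a point): Centre of the top of the catcher's upright post, outside the rack on its own -x side (rack x = -103 mm), 24 mm wide (rack x), 14 mm thick (rack y), reaching from 20 to 130 mm above the worktop; at rack y = -103 mm minus the catcher travel. Push its uphill face (7 mm uphill of this point) to move the catcher downhill.
- pad (a joint): Compression of the catcher's spring pad in m: 0 = free, grows as the jar presses it downhill, 0.035 = bottomed. Spring 45 N/m, damping 2.5 N s/m, moving mass 0.04 kg. The pad is 96 mm wide, spans 40 to 82 mm above the worktop. A catcher standing still is driven in some 15 to 25 mm by the rolling jar; over 12 mm is a hard knock.
- pad_face (a point): Centre of the pad's uphill face, 62 mm above the worktop, mid-width of the channel; at rack y = -50 mm minus catcher travel minus pad compression. It is 53 mm uphill of the post's centre when the pad is free. The jar touches it when the jar's axis is 32 mm uphill of it.
- bento: Bystander: glass box with clear four-side locking lid, 166 x 126 x 60 mm, origin at the centre of its underside.
- paddle: Bystander: wooden rice paddle lying flat, 240 mm long, 8 mm thick, origin on its underside near the middle.
- whisk: Bystander: steel whisk lying down, 250 mm long, about 40 mm wide, 20 mm high, origin on its underside near the middle.
- soap: Bystander: standing green soap bottle, 64 mm in diameter, 170 mm high, origin at the centre of its underside.
- bowl: Bystander: white bowl, 120 mm across, 55 mm high, origin at the centre of its underside.
- mug: Bystander: blue mug with handle, 80 mm across, 90 mm high, origin at the centre of its underside.
- spare: Bystander: another pink container with a white cap, standing upright on the worktop, 64 mm in diameter, 110 mm high, origin at the centre of its underside.
Mind the look-alikes: they are no part of the job. Leave any orange or red look-alike of the jar alone.

How it is judged (in metres and radians):
On the way, in this order (a step that is already met when the one before it is completed fails the run):
1. the release key is pressed fully down (value of joint gate above 0.0135 m), for 0.1 s.
2. the jar rolls freely down the slope, not yet at the pad (y of jar in the frame of rack between -0.1 and 0.05 m and linear speed of jar above 0.15 m/s), for 0.05 s.
3. the catcher's pad takes up the jar while it still rolls (value of joint pad above 0.0005 m and y of jar in the frame of pad_face below 0.037 m and linear speed of jar above 0.06 m/s).
4. the jar is brought to rest on the landing (y of jar in the frame of rack between -0.36 and -0.082 m and linear speed of jar below 0.02 m/s and x of jar in the frame of rack between -0.02 and 0.02 m and z of jar in the frame of rack between 0.05 and 0.075 m), for 0.6 s.
At the end, for the whole second after the job is handed in: The jar lies across the channel at rest (under 0.02 m/s) on the landing, its axis past the brink, within 0.15 rad of square across the rack; the release key is still down and the hand is away from everything (all of step 4 and angle between the x axis of jar and the x axis of rack, either way round below 0.15 rad and value of joint gate above 0.0125 m); the robot touches nothing.
It fails at once if the jar strikes the catcher hard: the spring pad gives more than 12 mm (value of joint pad above 0.012 m).
It fails at once if the catcher is run to the end of its track (value of joint catcher above 0.312 m).
It fails at once if the robot touches the jar (contact force between any of the fingers, the arm and jar above 0.3 N).
It fails at once if the jar leaves the channel (z of jar in the frame of rack above 0.095 m or z of jar in the frame of rack below 0.04 m or angle between the x axis of jar and the x axis of rack, either way round above 0.5 rad).
It fails at once if another thing on the worktop is moved by more than 20 mm (distance of any of bento, paddle, whisk, soap, bowl, mug, spare from where it was at the start of the episode above 0.02 m).
It also fails if it takes over 32 s, if anything falls off the work surface, if the arm or the gripper's body presses on something with over 40 N, if the wrist force passes 120 N, or if a joint passes its speed limit or range.

### The arm

A 6-joint arm with a two-finger parallel gripper is mounted at the origin on the work surface. World frame = base frame: x ahead of the robot, y to its left, z up, the work surface at z = 0. Lengths are in mm, angles in rad, forces in N, time in s.
With the tool pointing down it reaches from about 275 to 1000 mm from the base axis. Payload 8.4 kg.
Tool frame: the origin (TCP) lies at the very end of the fingers, on their centre line; the grasp point (between the pads) lies 19 mm behind it; z points along the fingers, y is the line along which they close (so a half turn about z gives the same grasp; the last joint's range is limited). The gripper opens to 85 mm and grips with 20 to 120 N. Pads are 22 mm wide; open, the fingers measure 114 mm over their backs; the gripper's body (76 mm by 85 mm) begins 54 mm behind the grasp point. The pads swing forward as they close: fully open they stand 13 mm farther back than shut.
Start: joints at [1.169, 0.353, 1.633, -0, 1.155, -0.002], TCP at [243.27, 575.715, 231.281] pointing down, gripper open.
Joint ranges: [-2.63, 2.63], [-0.92, 2.1], [0.06, 2.66], [-1.3, 4.44], [0, 2.69], [-3.02, 3.02]. Speed limits (rad/s): [2.22, 2.22, 2.79, 3.14, 3.14, 3.14].

### API

Orientations are given as [roll, pitch, yaw] about the fixed x, y, z axes, in that order (R = Rz(yaw) Ry(pitch) Rx(roll)).
In Python, from rig import telemetry, imaging, r gives the robot as it stands. The module is installed in compiled form; this text tells all that it offers.
- The arm moves only by the tool step_arm, never from a script. Its argument "moves" is a list of rows, each a list of 3 entries, a list of its own where there are three numbers: the turn, a rotation vector about the tool's x, y, z scaled (see below), then the shift along the tool's x, y, z scaled (see below), then the opening, from -1 (shut) to 1 (fully open). A call has 1 to 8 rows; each row is the pose to reach, as a shift and turn from the pose commanded when the call began, along the tool's axes at that moment; what a row does not reach only later rows make up. The controller multiplies each number of a shift by 200 mm and each number of a turn by 45 degrees. A row lasts 1/10 s, in which the tool goes at most 50 mm and 8.59 degrees, less where a joint would pass 70% of its speed; a pose out of reach is approached as far as the arm can. A call with a number of a shift or a turn outside -1 to 1 is refused whole. A call with a gripper value outside its range is refused whole. The fingers move at their own pace and stop on an object; "squeeze" is the grip in N (left out, the last holds). Time passes only in rows, so rows that repeat a pose let the fingers close. It gives the time, the measured TCP pose, the force, the opening and the grip force at its end, in the units of the state.
- telemetry.sense(): the state, without advancing time (a new reading comes with each control period).
- imaging.grab_frame(name): name is "scene" or "side" or "wrist"; returns the picture (384x512x3 uint8, red, green, blue); there is no depth.
- imaging.calibration(name): a dict with "fx", "fy", "cx", "cy" (pixels), "cam_to_world" (4x4, takes a point from camera to world coordinates). Camera axes: x right, y up, looking along -z (the intrinsics and any distortion apply to the point x, -y, -z); pixel columns grow to the right and rows downward; lengths in mm; the calibration is good to about 2 mm. A picture is of the moment at which its call begins: read the wrist's pose just before it. calibration takes no time and is no camera call; for the wrist camera it gives the pose at the moment of the call.
- r.sign_off(): hands the job in; it is judged then, once.
Trained networks look in the newest picture that a camera, given by its name, has taken for a name from the list of things; names that differ only in an ending like _2 or _b are one class to them, and where a whole thing is asked for, a point or a joint stands for the part that bears it (a point fixed in the world has none). Each returns a list of dicts, best first, with "conf" (0 to 1); they miss things now and then, are a little off and sometimes report something else, mostly with a low value. They report only what shows in the picture. A call takes as long as a camera call. They do not tell look-alikes from the thing itself.
- imaging.recognise(camera, name): "extent" ([left, top, width, height] in pixels, round what is visible of it).
- imaging.mark_of(camera, name): "xy" ([column, row] in pixels: a listed point, or the origin of a listed thing).
The state is a dict: "clock": time; "qpos": joint angles; "qvel": joint speeds; "joint_efforts": joint torques, N m; "eef_pos": TCP position; "tcp_rot": TCP orientation; "contact_force": force on the tool from outside, world axes, zero at the start; "wrist_torque": the same for the moment, N m; "opening": opening from 0.0 (shut) to 1.0 (fully open); "grasp_force": force on a finger pad.
Only numpy, scipy, OpenCV 4.12 (cv2) and the standard library are available. Lean on these libraries where they do the work, as an engineer would, in place of code of your own. Each camera call takes 0.05 s, during which the arm holds its last target. There are 200 camera calls.

## Working session

There is one attempt and no reset: what is moved stays moved. The work goes in short steps, Python scripts to look and compute and a tool call to move; the robot and the scene stay as the last step left them, time stands still between calls to the robot, and variables do not carry over. Pictures are saved under pics/ and viewed, at most 10 in all, crops included, and the job is handed in when it is done.

Besides the shell and the picture viewer there is one more tool, called after "Request:" as name(argument=value, ...), one argument or row to a line, values as JSON. step_arm: Moves the arm, as the interface text tells. Its arguments: {"type":"object","properties":{"moves":{"type":"array"},"squeeze":{"type":"number"}},"required":["moves"]}

```bash
mkdir -p pics
cat > h.py <<'E'
import numpy as np, cv2
from rig import telemetry, imaging, r
def ray(cam,uv):
    c=imaging.calibration(cam); T=np.array(c["cam_to_world"])
    d=np.array([(uv[0]-c["cx"])/c["fx"],-(uv[1]-c["cy"])/c["fy"],-1.0])
    return T[:3,3],T[:3,:3]@d
def at_z(cam,uv,z):
    o,d=ray(cam,uv); return o+d*(z-o[2])/d[2]
def proj(cam,p):
    c=imaging.calibration(cam); T=np.linalg.inv(np.array(c["cam_to_world"]))
    q=T[:3,:3]@np.array(p)+T[:3,3]; return [c["cx"]-c["fx"]*q[0]/q[2], c["cy"]+c["fy"]*q[1]/q[2]]
E
python3 - <<'E'
from h import *
print(telemetry.sense())
print({k:v for k,v in imaging.calibration("scene").items() if k!="cam_to_world"})
ims=[]
for c in("scene","side"):
    im=imaging.grab_frame(c); cv2.imwrite(f"pics/{c}0.png",cv2.resize(im[:,:,::-1],(800,600)))
    for n,z in(("key",78),("post",130),("brink",34),("pad_face",62),("jar",79)):
        for m in imaging.mark_of(c,n)[:2]: print(c,n,m["conf"],m["xy"],at_z(c,m["xy"],z).round(1))
E
```

```text
{'clock': 0.0, 'qpos': array([ 1.16860626e+00,  3.53639220e-01,  1.63415593e+00,  1.13060712e-05,
        1.15519538e+00, -2.40269676e-03]), 'qvel': array([ 0.00052962, -0.00085685, -0.0012041 , -0.00107774,  0.00021594,
        0.00050723]), 'joint_efforts': array([-5.81874883e-04, -6.05257058e+01, -3.42070985e+01, -1.08515933e-04,
        9.58340010e-03,  1.54253399e-05]), 'eef_pos': array([243.07170053, 575.26741646, 230.55793253]), 'tcp_rot': array([-3.14019481e+00, -1.36958750e-05,  2.74180070e+00]), 'contact_force': array([ 0.81195259, -0.90597284,  1.12949748]), 'wrist_torque': array([-0.0018234 ,  0.01983835,  0.06732249]), 'grasp_force': 0.0, 'opening': 0.9967529952952202}
{'fx': 431.52137307400784, 'fy': 431.52137307400784, 'cx': 253.9301570492746, 'cy': 191.2972315394825}
scene key 0.73 [285.8, 198.9] [468.2  64.9  78. ]
scene post 0.64 [228.4, 177.8] [ 490.9 -115.7  130. ]
scene post 0.27 [261.5, 234.3] [692.2  59.8 130. ]
scene brink 0.86 [234.4, 225.1] [588.5 -60.   34. ]
scene brink 0.61 [232.4, 220.5] [571.4 -73.2  34. ]
scene pad_face 0.7 [230.9, 220.4] [600.7 -65.7  62. ]
scene jar 0.89 [256.0, 177.8] [397.7 -57.3  79. ]
scene jar 0.87 [332.5, 195.0] [401.6 197.6  79. ]
side key 0.58 [241.3, 177.3] [460.   48.3  78. ]
side post 0.24 [272.0, 189.6] [511.3 -80.9 130. ]
side brink 0.84 [288.2, 200.4] [580.6 -79.3  34. ]
side pad_face 0.57 [290.3, 188.0] [600.4 -52.6  62. ]
side jar 0.96 [150.0, 158.1] [197.  264.3  79. ]
side jar 0.87 [240.3, 133.6] [545.  250.7  79. ]
```

View pics/scene0.png

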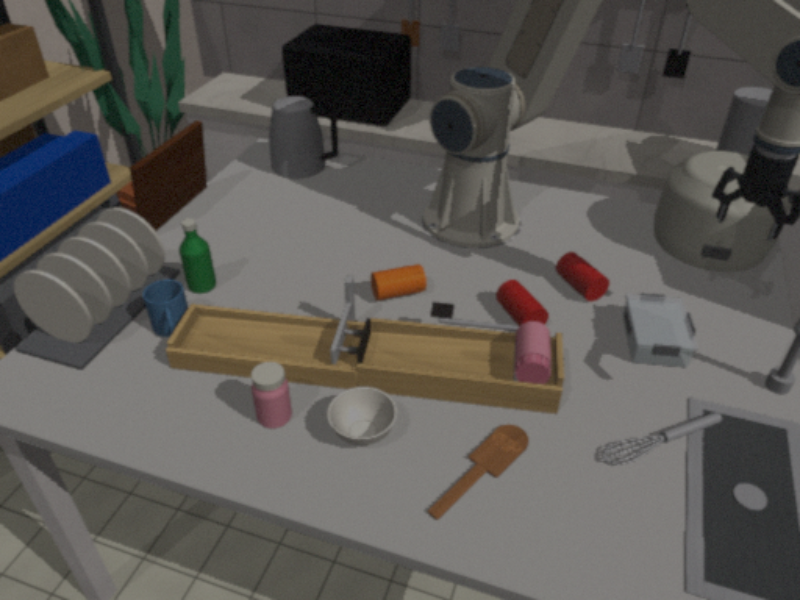

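View pics/side0.png

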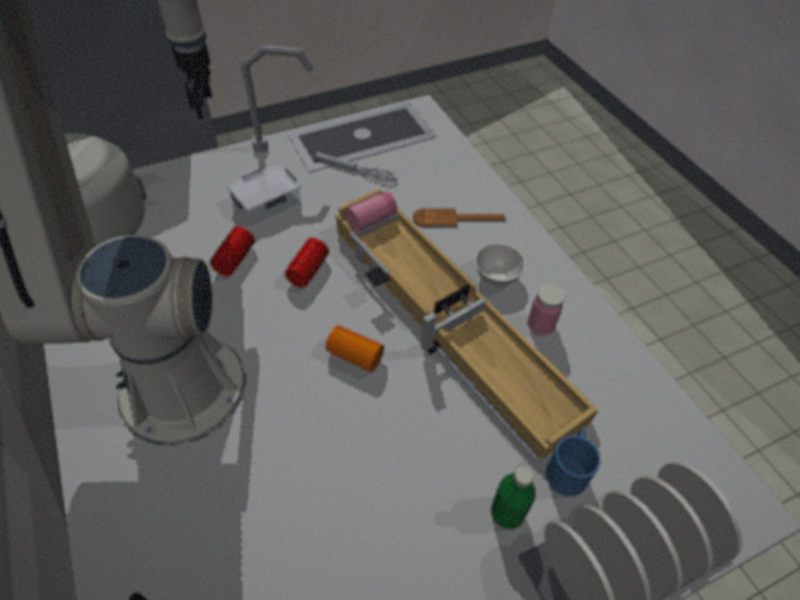

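Run:
```python
from h import *
a=cv2.resize(cv2.imread("pics/scene0.png"),(512,384),interpolation=cv2.INTER_AREA)
b=cv2.resize(cv2.imread("pics/side0.png"),(512,384),interpolation=cv2.INTER_AREA)
A=cv2.resize(a[170:270,100:366],None,fx=3,fy=3,interpolation=cv2.INTER_CUBIC)
B=cv2.resize(b[115:295,205:390],None,fx=3.3,fy=3.3,interpolation=cv2.INTER_CUBIC)
for im,s,x0,y0 in((A,3,100,170),(B,3.3,205,115)):
    for u in range(x0-x0%20+20,400,20):
        x=int((u-x0)*s); cv2.line(im,(x,0),(x,6),(0,255,255),1); cv2.putText(im,str(u),(x,16),0,.35,(0,255,255))
    for v in range(y0-y0%20+20,300,20):
        y=int((v-y0)*s); cv2.line(im,(0,y),(6,y),(0,255,255),1); cv2.putText(im,str(v),(8,y),0,.35,(0,255,255))
cv2.imwrite("pics/A.png",A);cv2.imwrite("pics/B.png",B);print(A.shape,B.shape)
print(imaging.calibration("side").keys(),telemetry.sense()["clock"])
```

```text
(300, 798, 3) (594, 610, 3)
dict_keys(['fx', 'fy', 'cx', 'cy', 'cam_to_world']) 0.6
```

View pics/A.png

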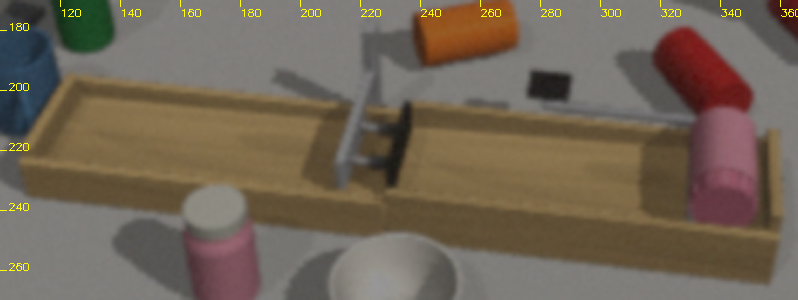

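View pics/B.png

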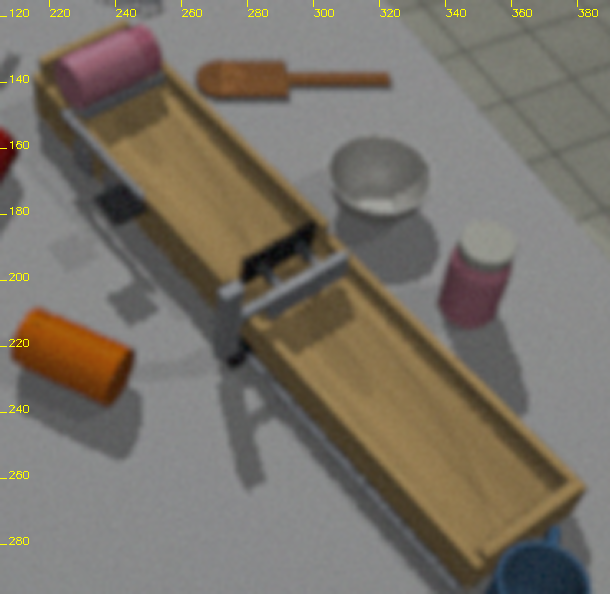

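```bash
cat > fit.py <<'E'
from h import *
from scipy.optimize import least_squares
# cam, uv, rack xyz (mm), catcher coeff
O=[("scene",(283,198.3),(-103,60,78),0),("side",(242,176.8),(-103,60,78),0),
("scene",(285.8,198.9),(-103,60,78),0),("side",(241.3,177.3),(-103,60,78),0),
("scene",(234.4,225.1),(0,-80,34),0),("side",(288.2,200.4),(0,-80,34),0),
("scene",(341,225.7),(0,238,79),0),("side",(237.7,135.6),(0,238,79),0),
("scene",(356.7,264.3),(71,290,0),0),("scene",(107.3,234),(71,-450,0),0),
("scene",(230.9,220.4),(0,-50,62),1),("side",(290.3,188),(0,-50,62),1),
("scene",(225,179),(-103,-103,130),1),("side",(275,203),(-103,-103,130),1)]
def W(p,X,c):
    a=p[2]; x,y,z=X; y=y-c*p[3]
    return np.array([p[0]+np.cos(a)*x-np.sin(a)*y,p[1]+np.sin(a)*x+np.cos(a)*y,z])
def res(p):return np.ravel([np.subtract(proj(c,W(p,X,k)),uv) for c,uv,X,k in O])
if __name__=="__main__":
    s=least_squares(res,[570,10,0,20],loss="soft_l1")
    print(s.x.round(4)); print(s.fun.reshape(-1,2).round(1))
    p=s.x; print("key",W(p,(-103,60,78),0),"post",W(p,(-103,-103,130),1),telemetry.sense()["clock"])
E
python3 fit.py
```

```text
[5.75913e+02 1.42466e+01 1.81500e-01 2.60301e+01]
[[ 0.  -1. ]
 [-0.4 -1.1]
 [-2.8 -1.6]
 [ 0.3 -1.6]
 [-1.6  0. ]
 [ 0.5 -4. ]
 [-0.   0.2]
 [-0.  -0.7]
 [-0.9  0.8]
 [ 2.2  1.7]
 [ 3.  -2. ]
 [-1.7  2.6]
 [-2.1 -1. ]
 [ 0.4 -0.6]]
key [463.77444008  54.66865099  78.        ] post [ 497.89592572 -131.2562915   130.        ] 0.6
```

```bash
cat >> h.py <<'E'
P=np.array([575.9,14.25,0.1815])
def rack(p):  # world->rack
    a=P[2]; d=np.array(p[:2])-P[:2]; return np.array([np.cos(a)*d[0]+np.sin(a)*d[1],-np.sin(a)*d[0]+np.cos(a)*d[1],p[2]])
def world(X):
    a=P[2]; return np.array([P[0]+np.cos(a)*X[0]-np.sin(a)*X[1],P[1]+np.sin(a)*X[0]+np.cos(a)*X[1],X[2]])
def togo(X,yaw=None):
    from scipy.spatial.transform import Rotation as R
    s=telemetry.sense(); yaw=P[2]+np.pi/2 if yaw is None else yaw
    A=R.from_euler("xyz",s["tcp_rot"]); B=R.from_euler("xyz",[np.pi,0,yaw])
    print("t",s["clock"],"rack",rack(s["eef_pos"]).round(1),"F",s["contact_force"].round(1),"open",round(s["opening"],2))
    print("shift",(A.inv().apply(world(X)-s["eef_pos"])/200).round(3),"turn",((A.inv()*B).as_rotvec()/np.radians(45)).round(3))
E
python3 -c "
from h import *
togo((-103,-60,150))"
```

```text
t 0.6 rack [-225.8  612.3  231.3] F [-0.3  0.7 -0.2] open 1.0
shift [-2.359 -2.472  0.406] turn [0.   0.   1.26]
```

Request:
step_arm(
  moves=[
    [[0,0,0.63],[-1,-1,0.1],-1],
    [[0,0,0.63],[-1,-1,0.1],-1],
    [[0,0,0.63],[-1,-1,0.1],-1],
    [[0,0,0.63],[-1,-1,0.1],-1],
    [[0,0,0.63],[-1,-1,0.1],-1],
    [[0,0,0.63],[-1,-1,0.1],-1],
  ],
  squeeze=20,
)

```text
clock: 1.2
eef_pos: [350.0, 310.9, 211.2]
tcp_rot: [-3.141, 0.001, 2.246]
contact_force: [1.2, -0.3, 0.5]
opening: -0.001
grasp_force: 0.0
```

```bash
python3 -c "
from h import *
togo((-103,-60,150))"
```

```text
t 1.2 rack [-168.6  332.6  211.2] F [ 1.2 -0.3  0.5] open -0.0
shift [-1.884 -0.642  0.307] turn [-0.     0.001  0.629]
```

Request:
step_arm(
  moves=[
    [[0,0,0.63],[-0.95,-0.32,0.15],-1],
    [[0,0,0.63],[-0.95,-0.32,0.15],-1],
    [[0,0,0.63],[-0.95,-0.32,0.15],-1],
    [[0,0,0.63],[-0.95,-0.32,0.15],-1],
    [[0,0,0.63],[-0.95,-0.32,0.15],-1],
  ],
)

```text
clock: 1.7
eef_pos: [419.6, 120.8, 180.8]
tcp_rot: [-3.141, 0.001, 1.746]
contact_force: [-0.3, -0.2, -0.3]
opening: -0.001
grasp_force: 0.0
```

```bash
python3 -c "
from h import *
togo((-103,-40,110))"
```

```text
t 1.7 rack [-134.5  133.1  180.8] F [-0.3 -0.2 -0.3] open -0.0
shift [-0.864  0.164  0.355] turn [-0.001  0.002 -0.008]
```

Request:
step_arm(
  moves=[
    [[0,0,0],[-0.25,0.08,0],-1],
    [[0,0,0],[-0.5,0.16,0],-1],
    [[0,0,0],[-0.65,0.16,0],-1],
    [[0,0,0],[-0.65,0.16,0],-1],
  ],
)

```text
clock: 2.1
eef_pos: [474.9, 0.6, 181.5]
tcp_rot: [3.141, 0.001, 1.75]
contact_force: [-0.2, 0.3, -0.3]
opening: 0.002
grasp_force: 0.0
```

Run:
```python
from h import *
togo((-103,-60,110))
im=imaging.grab_frame("wrist"); cv2.imwrite("pics/w0.png",im[:,:,::-1])
import json
for n,z in(("key",78),("post",130),("brink",34),("pad_face",62)):
    for m in imaging.mark_of("wrist",n)[:2]: print(n,m["conf"],m["xy"],rack(at_z("wrist",m["xy"],z)).round(1))
```

```text
t 2.1 rack [-101.8    4.8  181.5] F [-0.2  0.3 -0.3] open 0.0
shift [-0.324 -0.005  0.358] turn [ 0.001  0.001 -0.003]
key 0.85 [251.1, 128.3] [-105.2   63.    78. ]
brink 0.63 [339.1, 242.7] [ -0.2 -74.4  34. ]
pad_face 0.96 [348.5, 249.1] [  1.1 -66.7  62. ]
```

View pics/w0.png

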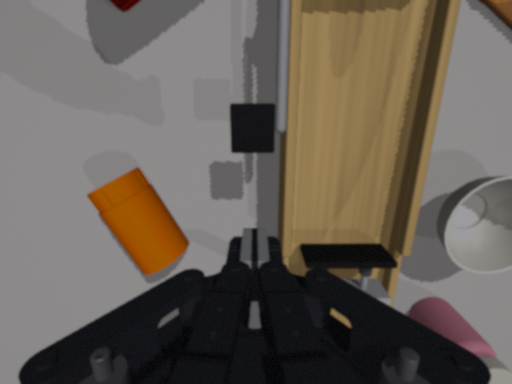

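```bash
python3 - <<'E'
from h import *
w=world((-1,4,0)); print(w)
s=open("h.py").read().replace("[575.9,14.25,0.1815]",f"[{w[0]:.1f},{w[1]:.1f},0.1815]"); open("h.py","w").write(s)
E
python3 -c "
from h import *
togo((-103,-80,100))"
```

```text
[574.19440541  18.00379103   0.        ]
t 2.35 rack [-101.7    4.9  181.3] F [-0.3 -0.7  0.3] open -0.0
shift [-0.424 -0.007  0.406] turn [-0.    -0.     0.002]
```

```bash
grep -n "P=" h.py; python3 -c "
from h import *
print(P,telemetry.sense()['eef_pos']);togo((-103,-80,100))"
```

```text
12:P=np.array([574.2,18.0,0.1815])
[5.742e+02 1.800e+01 1.815e-01] [473.25997984   4.40925681 181.31934235]
t 2.35 rack [-101.7    4.9  181.3] F [-0.3 -0.7  0.3] open -0.0
shift [-0.424 -0.007  0.406] turn [-0.    -0.     0.002]
```

Run:
```python
from h import *
im=imaging.grab_frame("wrist")
for n,z in(("key",78),("brink",34),("pad_face",62)):
    for m in imaging.mark_of("wrist",n)[:2]: print(n,m["conf"],m["xy"],rack(at_z("wrist",m["xy"],z)).round(1))
g=im[100:160,215:290].sum(2)<100; v,u=np.nonzero(g); print(u.mean()+215,v.mean()+100,np.ptp(u),np.ptp(v)); print(rack(at_z("wrist",(u.mean()+215,v.mean()+100),78)))
togo((-103,-80,100))
```

```text
key 0.91 [251.3, 134.3] [-104.3   54.9   78. ]
brink 0.64 [335.6, 246.6] [ -2.6 -83.7  34. ]
pad_face 0.93 [345.6, 255.0] [ -0.1 -78.4  62. ]
254.17305699481864 132.78549222797926 42 46
[-101.60377359   55.94833941   78.        ]
t 2.55 rack [-101.6    4.6  181.4] F [ 0.1 -0.1 -0.6] open 0.0
shift [-0.423 -0.008  0.407] turn [ 0.    -0.     0.002]
```

```bash
python3 - <<'E'
from h import *
w=world((-0.5,-4.3,0)); print(w)
s=open("h.py").read().replace("[574.2,18.0,0.1815]",f"[{w[0]:.1f},{w[1]:.1f},0.1815]"); open("h.py","w").write(s)
E
python3 -c "
from h import *
togo((-103,-85,95))"
```

```text
[574.48438507  13.68037905   0.        ]
t 2.55 rack [-101.1    8.8  181.4] F [ 0.1 -0.1 -0.6] open 0.0
shift [-0.469 -0.01   0.432] turn [ 0.    -0.     0.002]
```

Request:
step_arm(
  moves=[
    [[0,0,0],[-0.16,0,0.16],-1],
    [[0,0,0],[-0.32,-0.01,0.32],-1],
    [[0,0,0],[-0.45,-0.01,0.43],-1],
    [[0,0,0],[-0.47,-0.01,0.43],-1],
    [[0,0,0],[-0.49,-0.01,0.43],-1],
    [[0,0,0],[-0.51,-0.01,0.43],-1],
  ],
)

```text
clock: 3.15
eef_pos: [490.6, -97.0, 96.2]
tcp_rot: [3.14, 0.0, 1.753]
contact_force: [-0.1, 0.1, -0.4]
opening: -0.001
grasp_force: 0.0
```

```bash
python3 -c "
from h import *
togo((-103,-110,95))"
```

```text
t 3.15 rack [-102.5  -93.7   96.2] F [-0.1  0.1 -0.4] open -0.0
shift [-0.082 -0.002  0.006] turn [0.001 0.    0.001]
```

Request:
step_arm(
  moves=[
    [[0,0,0],[-0.02,0,0],-1],
    [[0,0,0],[-0.04,0,0],-1],
  ],
)

```text
clock: 3.35
eef_pos: [492.1, -105.0, 96.2]
tcp_rot: [3.14, 0.001, 1.753]
contact_force: [-0.3, -0.3, 0.2]
opening: 0.004
grasp_force: 0.0
```

Request:
step_arm(
  moves=[
    [[0,0,0],[-0.02,0,0],-1],
    [[0,0,0],[-0.03,0,0],-1],
  ],
)

```text
clock: 3.55
eef_pos: [492.8, -111.4, 95.6]
tcp_rot: [3.141, 0.0, 1.752]
contact_force: [-0.7, 0.0, -0.2]
opening: 0.0
grasp_force: 0.0
```

```bash
python3 -c "
from h import *
togo((-103,-110,95))"
```

```text
t 3.55 rack [-102.9 -108.3   95.6] F [-0.7  0.  -0.2] open 0.0
shift [-0.009 -0.     0.003] turn [0.001 0.    0.   ]
```

Request:
step_arm(
  moves=[
    [[0,0,0],[-0.01,0,0],-1],
    [[0,0,0],[-0.02,0,0],-1],
  ],
)

```text
clock: 3.75
eef_pos: [493.3, -114.9, 95.4]
tcp_rot: [3.141, -0.0, 1.752]
contact_force: [0.8, 3.2, 2.4]
opening: -0.0
grasp_force: 1.5
```

Request:
step_arm(
  moves=[
    [[0,0,0],[-0.01,0,0],-1],
    [[0,0,0],[-0.02,0,0],-1],
  ],
)

```text
clock: 3.95
eef_pos: [494.0, -119.0, 95.3]
tcp_rot: [-3.142, -0.0, 1.752]
contact_force: [0.2, 2.1, 2.2]
opening: -0.003
grasp_force: 1.5
```

Request:
step_arm(
  moves=[
    [[0,0,0],[-0.01,0,0],-1],
    [[0,0,0],[-0.02,0,0],-1],
  ],
)

```text
clock: 4.15
eef_pos: [494.7, -123.1, 95.3]
tcp_rot: [3.142, -0.0, 1.752]
contact_force: [-0.3, 3.4, 1.9]
opening: -0.003
grasp_force: 1.5
```

```bash
cat >> h.py <<'E'
from scipy.optimize import minimize_scalar
def jarpix(im=None):
    im=imaging.grab_frame("scene") if im is None else im
    hsv=cv2.cvtColor(im,cv2.COLOR_RGB2HSV)
    m=((hsv[...,0]>160)&(hsv[...,0]<178)&(hsv[...,1]>70)&(hsv[...,2]>70)).astype(np.uint8)
    n,l,st,ce=cv2.connectedComponentsWithStats(m)
    # candidates in the channel band, above spare
    c=[(st[i,4],ce[i],st[i]) for i in range(1,n) if st[i,4]>100]
    return c
def jar_y(uv,off):
    f=lambda y:np.sum((np.array(proj("scene",world((0,y,79 if y>210 else 66+13*(y+80)/318 if y>-80 else 66+(y+80)/60))))+off-uv)**2)
    return minimize_scalar(f,bounds=(-400,260),method="bounded").x
E
python3 - <<'E'
from h import *
togo((-103,-110,95))
imaging.grab_frame("wrist")
for m in imaging.mark_of("wrist","pad_face")[:2]: print("pad",m["conf"],m["xy"],rack(at_z("wrist",m["xy"],62)).round(1))
for k in range(2):
  for c in jarpix(): print(c)
for m in imaging.mark_of("scene","pad_face")[:2]: print("pad",m["conf"],m["xy"],rack(at_z("scene",m["xy"],62)).round(1))
print("jar proj",proj("scene",world((0,238,79))))
togo((-103,60,110))
E
```

```text
t 4.15 rack [-103.1 -120.1   95.3] F [-0.3  3.4  1.9] open -0.0
shift [0.051 0.001 0.002] turn [ 0. -0. -0.]
pad 0.94 [408.7, 169.3] [  0.3 -85.7  62. ]
(np.int32(769), array([340.82964889, 225.46684005]), array([330, 205,  22,  40, 769], dtype=int32))
(np.int32(492), array([174.40853659, 259.68495935]), array([162, 244,  24,  30, 492], dtype=int32))
(np.int32(776), array([340.7435567 , 225.43170103]), array([330, 205,  22,  40, 776], dtype=int32))
(np.int32(485), array([174.39381443, 259.70515464]), array([162, 244,  24,  30, 485], dtype=int32))
pad 0.48 [227.5, 217.9] [  2.2 -95.   62. ]
jar proj [np.float64(340.87538091491285), np.float64(225.5390941434477)]
t 4.4 rack [-103.3 -120.3   95.2] F [ 0.7 -0.   0.3] open 0.0
shift [ 0.901  0.001 -0.075] turn [-0.  0. -0.]
```

Request:
step_arm(
  moves=[
    [[0,0,0],[0.13,0,-0.02],-1],
    [[0,0,0],[0.26,0,-0.04],-1],
    [[0,0,0],[0.39,0,-0.05],-1],
    [[0,0,0],[0.52,0,-0.05],-1],
    [[0,0,0],[0.65,0,-0.05],-1],
  ],
)

```text
clock: 4.9
eef_pos: [471.0, 5.7, 105.3]
tcp_rot: [3.141, 0.0, 1.752]
contact_force: [0.6, -0.3, 0.6]
opening: 0.003
grasp_force: 0.0
```

```bash
python3 -c "
from h import *
togo((-103,60,82))"
```

```text
t 4.9 rack [-103.2   10.8  105.3] F [ 0.6 -0.3  0.6] open 0.0
shift [0.246 0.001 0.117] turn [ 0.  0. -0.]
```

Request:
step_arm(
  moves=[
    [[0,0,0],[0.13,0,0.02],-1],
    [[0,0,0],[0.25,0,0.04],-1],
  ],
)

```text
clock: 5.1
eef_pos: [462.1, 55.0, 97.3]
tcp_rot: [3.141, 0.0, 1.752]
contact_force: [-0.6, -0.5, 0.1]
opening: 0.001
grasp_force: 0.0
```

```bash
python3 -c "
from h import *
togo((-103,60,82))"
```

```text
t 5.1 rack [-103.1   60.9   97.3] F [-0.6 -0.5  0.1] open 0.0
shift [-0.005  0.001  0.076] turn [0.001 0.    0.   ]
```

Request:
step_arm(
  moves=[
    [[0,0,0],[0,0,0],-1],
    [[0,0,0],[0,0,0.05],-1],
    [[0,0,0],[0,0,0.05],-1],
  ],
)

```text
clock: 5.4
eef_pos: [461.7, 53.4, 86.2]
tcp_rot: [-3.14, 0.0, 1.752]
contact_force: [0.2, -0.6, 0.2]
opening: -0.0
grasp_force: 0.0
```

```bash
python3 -c "
from h import *
togo((-103,60,82))"
```

```text
t 5.4 rack [-103.8   59.4   86.2] F [ 0.2 -0.6  0.2] open -0.0
shift [0.003 0.004 0.021] turn [-0.002  0.    -0.   ]
```

Request:
step_arm(
  moves=[
    [[0,0,0],[0,0,0.04],-1],
    [[0,0,0],[0,0,0.08],-1],
    [[0,0,0],[0,0,0.12],-1],
    [[0,0,0],[0,0,0.125],-1],
  ],
)

```text
clock: 5.8
eef_pos: [462.7, 53.5, 61.9]
tcp_rot: [3.141, 0.001, 1.752]
contact_force: [-1.6, -3.0, 15.9]
opening: 0.002
grasp_force: 7.9
```

Run:
```python
from h import *
togo((-103,-60,100))
t=telemetry.sense()["clock"]
c=jarpix()
print(t,[ (a,b.round(2)) for a,b,_ in c], jar_y(c[0][1],0))
```

```text
t 5.8 rack [-102.7   59.3   61.9] F [-1.6 -3.  15.9] open 0.0
shift [-0.597 -0.001 -0.19 ] turn [ 0.     0.001 -0.001]
5.8 [(np.int32(748), array([338.32, 225.07])), (np.int32(486), array([174.43, 259.62]))] 230.67108842762457
```

Request:
step_arm(
  moves=[
    [[0,0,0],[-0.06,0,-0.12],-1],
    [[0,0,0],[-0.28,0,-0.17],-1],
    [[0,0,0],[-0.5,0,-0.17],-1],
    [[0,0,0],[-0.7,0,-0.17],-1],
  ],
)

```text
clock: 6.25
eef_pos: [487.7, -85.3, 96.2]
tcp_rot: [3.141, 0.0, 1.753]
contact_force: [1.1, 0.1, -0.3]
opening: -0.002
grasp_force: 0.0
```

```bash
cat > trk.py <<'E'
from h import *
import sys,json,os
togo((-103,-120.3,95))
D=json.load(open("trk.json")) if os.path.exists("trk.json") else []
for k in range(int(sys.argv[1])):
    t=telemetry.sense()["clock"]; c=[q for q in jarpix() if q[1][1]<240]
    c=max(c,key=lambda q:q[0]); y=jar_y(c[1],0); D.append((t,y,*map(float,c[1]))); print(round(t,3),round(y,1),c[0],c[1].round(1))
json.dump(D,open("trk.json","w"))
D=np.array(D)
if len(D)>2:
    from scipy.optimize import curve_fit
    f=lambda t,t0,a:238-a/2*np.clip(t-t0,0,None)**2
    p,_=curve_fit(f,D[:,0],D[:,1],[5.6,120]); print("t0,a",p,"res",(f(D[:,0],*p)-D[:,1]).round(1))
    print("quad",np.polyfit(D[:,0]-D[-1,0],D[:,1],2))
E
python3 trk.py 2
```

```text
t 6.25 rack [-103.3  -81.7   96.2] F [ 1.1  0.1 -0.3] open -0.0
shift [-0.193  0.001  0.006] turn [0.001 0.    0.   ]
6.25 191.4 728 [324.5 223.7]
6.3 184.8 721 [322.2 223.5]
```

```bash
python3 trk.py 6
```

```text
t 6.35 rack [-102.9  -84.    96. ] F [-0.1 -0.3  0.3] open -0.0
shift [-0.182  0.     0.005] turn [ 0.001  0.001 -0.005]
6.35 177.6 705 [319.7 223.5]
6.4 170.7 700 [317.3 223.4]
6.45 163.2 702 [314.7 223. ]
6.5 155.3 694 [312.  222.8]
6.55 147.1 687 [309.1 222.6]
6.6 138.4 683 [306.1 222.4]
t0,a [  5.48462791 160.34999651] res [-0.3 -0.1  0.3  0.2  0.1  0.  -0.1 -0.1]
quad [ -66.79810526 -174.31239191  138.46874314]
```

```bash
python3 trk.py 6
```

```text
t 6.65 rack [-103.4  -78.9   95.9] F [0.4 0.3 0.2] open 0.0
shift [-0.207  0.002  0.005] turn [-0.001 -0.001  0.001]
6.65 129.6 675 [303.1 222.1]
6.7 120.5 674 [299.9 222. ]
6.75 110.8 672 [296.6 221.4]
6.8 101.2 670 [293.4 221. ]
6.85 90.8 665 [289.8 220.7]
6.9 80.3 668 [286.2 220.2]
t0,a [  5.46291871 153.30030364] res [-0.8 -0.5  0.   0.   0.2  0.2  0.3  0.5  0.4  0.2  0.2 -0.2 -0.2 -0.5]
quad [ -66.32330363 -213.89979351   80.28451815]
```

```bash
cat >> trk.py <<'E'
t=D[2:,0]-6.9; q=np.polyfit(t,D[2:,1],2); print("q",q)
q1=np.polyfit(t[-9:],D[-9:,1],1); 
tt=np.arange(0.2,0.75,.1); print("free",np.polyval(q,tt).round(1),"v",np.polyval(np.polyder(q),tt).round(0)); print("con",f(tt+6.9,*p).round(1))
E
python3 trk.py 3
```

```text
t 6.95 rack [-103.1  -79.6   96.3] F [0.5 0.2 0.4] open -0.0
shift [-0.204  0.     0.007] turn [ 0.    -0.     0.001]
6.95 69.8 666 [282.7 219.7]
7.0 59.1 668 [279.1 219.4]
7.05 48.0 664 [275.3 219. ]
t0,a [  5.44809697 149.20360764] res [-1.3 -0.9 -0.3 -0.3 -0.   0.1  0.3  0.7  0.7  0.6  0.8  0.5  0.6  0.5
 -0.  -0.8 -1.4]
quad [ -62.31992963 -229.69063382   47.61570926]
q [ -61.42311445 -210.73508864   80.65184731]
free [ 36.   11.9 -13.5 -40.1 -67.9 -97. ] v [-235. -248. -260. -272. -284. -297.]
con [  34.4    9.   -17.9  -46.2  -76.1 -107.5]
```

```bash
python3 trk.py 2
```

```text
t 7.1 rack [-103.1  -79.9   96.3] F [ 0.4 -1.3  1.1] open -0.0
shift [-0.202  0.     0.007] turn [0. 0. 0.]
7.1 36.4 651 [271.4 218.8]
7.15 24.5 643 [267.4 218.6]
t0,a [  5.43875321 146.82717655] res [-1.7 -1.2 -0.6 -0.5 -0.2 -0.   0.2  0.6  0.7  0.8  1.   0.8  1.   1.
  0.6 -0.  -0.6 -1.  -1.5]
quad [ -61.16755034 -240.84240006   24.34276313]
q [ -60.19364422 -210.0935459    80.69048535]
free [ 36.3  12.2 -13.  -39.4 -67.  -95.9] v [-234. -246. -258. -270. -282. -294.]
con [  35.4   10.3  -16.3  -44.4  -73.9 -104.9]
```

Request:
step_arm(
  moves=[
    [[0,0,0],[-0.078,0,0],-1],
    [[0,0,0],[-0.188,0,0],-1],
    [[0,0,0],[-0.306,0,0],-1],
    [[0,0,0],[-0.436,0,0],-1],
    [[0,0,0],[-0.571,0,0],-1],
    [[0,0,0],[-0.703,0,0],-1],
  ],
)

```text
clock: 7.8
eef_pos: [512.9, -223.4, 96.3]
tcp_rot: [3.141, -0.001, 1.752]
contact_force: [2.0, 4.6, 1.0]
opening: 0.002
grasp_force: 2.0
```

```bash
python3 -c "
from h import *
togo((-103,-221,95))"
```

```text
t 7.8 rack [-103.3 -222.1   96.3] F [2.  4.6 1. ] open 0.0
shift [0.005 0.002 0.007] turn [ 0.    -0.001 -0.001]
```

Request:
step_arm(
  moves=[
    [[0,0,0],[-0.125,0,0],-1],
    [[0,0,0],[-0.24,0,0],-1],
    [[0,0,0],[-0.342,0,0],-1],
    [[0,0,0],[-0.432,0,0],-1],
    [[0,0,0],[-0.51,0,0],-1],
    [[0,0,0],[-0.575,0,0],-1],
    [[0,0,0],[-0.628,0,0],-1],
    [[0,0,0],[-0.668,0,0],-1],
  ],
)

```text
clock: 8.6
eef_pos: [536.8, -353.9, 96.1]
tcp_rot: [-3.141, -0.0, 1.752]
contact_force: [-1.2, 3.0, 2.6]
opening: 0.0
grasp_force: 1.6
```

Request:
step_arm(
  moves=[
    [[0,0,0],[-0.028,0,0],-1],
    [[0,0,0],[-0.043,0,0],-1],
    [[0,0,0],[-0.048,0,0],-1],
    [[0,0,0],[-0.048,0,0],-1],
  ],
)

```text
clock: 9.0
eef_pos: [538.7, -362.7, 96.2]
tcp_rot: [3.142, 0.0, 1.752]
contact_force: [-0.3, 0.8, -0.0]
opening: 0.002
grasp_force: 0.5
```

```bash
python3 trk.py 2 | head -5
python3 - <<'E'
from h import *
im=imaging.grab_frame("scene"); cv2.imwrite("pics/s1.png",cv2.resize(im[160:280,90:370,::-1],None,fx=2.8,fy=2.8))
E
```

```text
t 9.0 rack [-103.1 -363.8   96.2] F [-0.3  0.8 -0. ] open 0.0
shift [1.217e+00 1.000e-03 6.000e-03] turn [0. 0. 0.]
9.0 -304.1 688 [160.4 210.1]
9.05 -304.2 691 [160.4 210. ]
t0,a [ 4.66239606 57.98655995] res [-26.4 -24.5 -22.2 -20.2 -17.8 -15.2 -12.4  -9.2  -6.1  -2.8   0.9   4.3
```

View pics/s1.png

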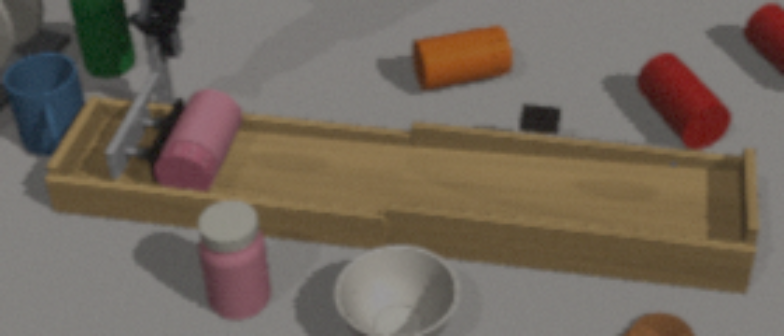

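Request:
step_arm(
  moves=[
    [[0,0,0],[0.03,0,0],-1],
    [[0,0,0],[0.1,-0.05,-0.1],-1],
    [[0,0,0],[0.15,-0.1,-0.3],-1],
    [[0,0,0],[0.15,-0.2,-0.5],-1],
    [[0,0,0],[0.15,-0.3,-0.6],-1],
    [[0,0,0],[0.15,-0.3,-0.6],-1],
    [[0,0,0],[0.15,-0.3,-0.6],-1],
    [[0,0,0],[0.15,-0.3,-0.6],-1],
  ],
)

```text
clock: 9.95
eef_pos: [474.4, -343.5, 215.1]
tcp_rot: [-3.141, -0.001, 1.752]
contact_force: [0.2, -0.4, -0.6]
opening: 0.002
grasp_force: 0.0
```

```bash
python3 trk.py 3 | head -5
```

```text
t 9.95 rack [-163.  -333.3  215.1] F [ 0.2 -0.4 -0.6] open 0.0
shift [1.064 0.3   0.601] turn [-0.001 -0.001  0.   ]
9.95 -304.0 691 [160.5 210.1]
10.0 -304.3 691 [160.4 210.1]
10.05 -304.2 687 [160.4 210.1]
```

Request:
step_arm(
  moves=[
    [[0,0,0],[0,0,0],-1],
    [[0,0,0],[0,0,0],-1],
    [[0,0,0],[0,0,0],-1],
    [[0,0,0],[0,0,0],-1],
    [[0,0,0],[0,0,0],-1],
    [[0,0,0],[0,0,0],-1],
  ],
)

```text
clock: 10.7
eef_pos: [474.3, -344.1, 216.3]
tcp_rot: [3.142, 0.0, 1.752]
contact_force: [0.1, 0.0, 0.2]
opening: -0.002
grasp_force: 0.0
```

```bash
python3 trk.py 2 | head -4; python3 -c "
from h import *
im=imaging.grab_frame('side'); cv2.imwrite('pics/b1.png',cv2.resize(im[110:300,200:400,::-1],None,fx=3,fy=3))"
```

```text
t 10.7 rack [-163.2 -333.8  216.3] F [0.1 0.  0.2] open -0.0
shift [1.068 0.301 0.607] turn [ 0.  0. -0.]
10.7 -303.9 693 [160.5 210. ]
10.75 -304.1 684 [160.4 210.1]
```

View pics/b1.png

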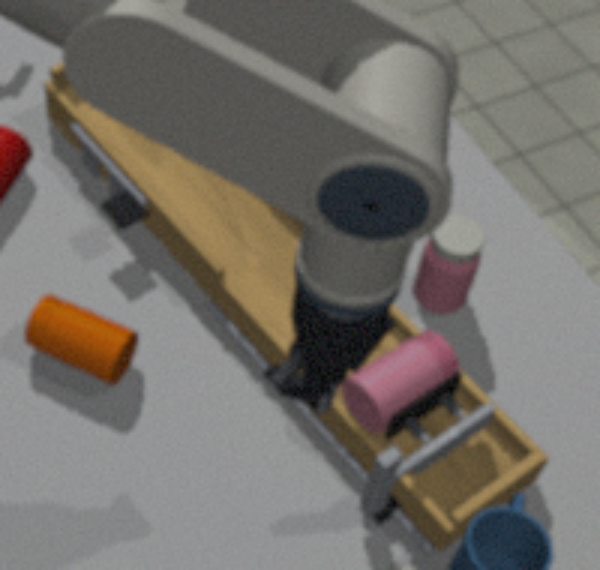

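The picture shows the jar lying square across the landing against the pad, at about (400,380). It has stayed still at rack y ≈ -304. The key is down, and the hand is clear above at z ≈ 216 mm.

```bash
python3 -c "
from h import *
print(r.sign_off())"
```

```text
the job is handed in; nothing more can be done
None
```

The job is handed in, with no verdict returned: the key was pressed fully down, and the catcher took the jar up and stopped it on the landing at rack y ≈ -304 mm, about 35 mm short of its track end by estimate; the hand is clear. The pad's peak give was not measured; it was about 5–7 mm by estimate once the jar had stopped.

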